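# Set the length stop of a rail cutter to the pinned notch

### The job

Set the rail cutter's length stop: push the sliding stop along its track, towards the cutter, until its spring plunger drops into the notch beside the tall setting pin, and leave it sitting there with the robot clear of it. Only push the block: do not touch or pull up the plunger knob on top, do not run the stop past the pinned notch, and leave everything else on the bench where it is.

Things in the scene. Friction and masses are not known exactly. Their poses are not given: they have to be found in the camera images.
- gauge: Rail cutter's length gauge, fixed: aluminium plate 12 mm thick with a notched steel track along it and a blue cutter head with hand lever (0.21 m high). Origin: on the bench, under the track's centre line; x across the track, away from the robot; y along it, away from the cutter (the stop is pushed to -y). Plate: x -115 to 155 mm, y -310 to 310 mm; cutter at y below -187 mm.
- first_notch (a point): Middle of the notch met first, on the track's top, at gauge y = +90 mm; the others are at +40 and -10 mm. The V notches lie across the track, each 5 mm deep and 17 mm wide. The track is 30 mm wide, its top 22 mm above the bench.
- stop (a joint): Travel of the sliding stop towards the cutter, 0 to 0.22 m; its middle is at gauge y = 0.17 - value, so the notches lie at 0.08, 0.13 and 0.18. Starts at 0 to 0.05. It takes 2 to 5 N to push. At a notch it jumps a few mm ahead and the push drops to nothing; pushing it on out of a notch takes 9 to 14 N. Within about 5 mm of a notch's middle it pulls itself in and stays.
- push_face (a point): Middle of the flat end face of the stop that looks away from the cutter, 92 x 32 mm (26 to 58 mm above the bench): push here, to gauge -y. The stop is a grey block 92 x 100 mm (100 along the track) with a lower step towards the robot, 46 to 101 mm from the centre line. Too big to grip, cannot be lifted. The track behind the face is free for 40 mm or more.
- pointer (a point): Tip of the small steel pointer on the far side of the stop's top, halfway along the stop (50 mm nearer the cutter than the push face), 58 mm above the bench, 60 mm from the track's centre line. It stands beside the tall pin when the stop sits in the right notch.
- plunger (a joint): Height of the spring plunger in the stop, m: about 0.0044 while its nose rides on the flat track, 0 when it has dropped home in a notch; more than 0.005 only if it is pulled up by hand.
- knob: Black round knob of the plunger on the middle of the stop's top, 22 mm across, 66 to 83 mm above the bench (4 mm higher while riding). Not to be touched. Origin: below it, at bench height.
- set_pin: Steel setting pin with a ball head, 14 mm across, 53 mm tall, standing on the gauge plate 75 mm to the far side of the track's centre line, exactly beside one of the three notches (any of them). Fixed. Origin: middle of its foot, 12 mm above the bench; axes as the gauge's.
- plug0: Low steel plug, 14 mm across and 9 mm tall, standing beside another notch, in line with the pin. Fixed. Origin as the pin's.
- plug1: Low steel plug as the other, beside the remaining notch.
- rail_offcut: 70 mm offcut of 35 mm hat-section steel rail, lying on the gauge plate behind the pin and plugs, 7.5 mm high; a bystander, loose
- breaker: white circuit breaker lying flat on the gauge plate behind the pin and plugs, about 65 x 80 x 18 mm; a bystander, loose
- terminal: grey terminal block standing on the gauge plate behind the pin and plugs, 45 x 12 x 41 mm; a bystander, loose
- screwdriver: screwdriver lying on the bench to the left; a bystander, loose
- multimeter: orange multimeter lying on the bench to the right, 150 x 75 x 37 mm; a bystander, loose
- tape_roll: black roll of tape, 68 mm across, 18 mm high, on the bench to the right; a bystander, loose
- cleaner: white bottle, 48 mm across, 140 mm tall, on the bench to the right; a bystander, loose
- mug: white mug, 80 mm across, 90 mm tall, at the left; a bystander, loose

How it is judged:
At the end, for the whole second after the job is handed in: The stop's pointer is within 3 mm of the tall pin along the track, its plunger has dropped into that notch (joint below 1.5 mm), and the stop is at rest with the robot clear of it (y of pointer in the frame of set_pin between -0.003 and 0.003 m and value of joint plunger below 0.0015 m and velocity of joint stop between -0.005 and 0.005 m/s); the robot touches nothing.
It fails at once if the stop is run more than 12 mm past the pinned notch (y of pointer in the frame of set_pin below -0.012 m).
It fails at once if the plunger is pulled up off the track (value of joint plunger above 0.008 m).
It fails at once if the plunger knob is gripped or pushed (contact force between the fingers and knob above 1 N).
It fails at once if a bystander is lifted or shifted by more than 20 mm (distance of any of rail_offcut, breaker, terminal, screwdriver, multimeter, tape_roll, cleaner, mug from where it was at the start of the episode above 0.02 m).
It also fails if it takes over 45 s, if anything falls off the work surface, if the arm or the gripper's body presses on something with over 40 N, if the wrist force passes 120 N, or if a joint passes its speed limit or range.

### The arm

A 6-joint arm with a two-finger parallel gripper is mounted at the origin on the work surface. World frame = base frame: x ahead of the robot, y to its left, z up, the work surface at z = 0. Lengths are in m, angles in rad, forces in N, time in s.
With the tool pointing down it reaches from about 0.35 to 0.775 m from the base axis. Payload 7.3 kg.
Tool frame: the origin (TCP) lies on the centre line of the jaws, within the pads' length; the fingertips stand 17 mm ahead of it and the grasp point (between the pads) lies 2 mm behind it (robot.tip_extent is the distance from the TCP to the fingertips, in m); z points along the fingers, y is the line along which they close (so a half turn about z gives the same grasp; the last joint's range is limited). The gripper opens to 92 mm and grips with 3 to 60 N. Pads are 19 mm wide; open, the fingers measure 130 mm over their backs; the gripper's body (75 mm by 190 mm) begins 47 mm behind the grasp point.
Start: joints at [1.089, 0.342, 1.524, -0, 1.275, -0.146], TCP at [0.173, 0.496, 0.244] pointing down, gripper open.
Joint ranges: [-2.53, 2.53], [-0.77, 2.02], [0.04, 2.7], [-1, 4.14], [0.28, 2.66], [-3.11, 3.11]. Speed limits (rad/s): [2.57, 2.57, 3.14, 3.14, 3.14, 3.14].

### API

Orientations are given as [roll, pitch, yaw] about the fixed x, y, z axes, in that order (R = Rz(yaw) Ry(pitch) Rx(roll)).
In Python, from cell import robot gives the robot as it stands.
- The arm moves only by the tool step_arm, never from a script. Its argument "motion" is a list of rows, each a list of 2 entries, a list of its own where there are three numbers: the shift along the tool's x, y, z in units of 60 mm (1.0 is 60 mm), then the turn about the tool's z in rad. In form: [[[x, y, z], spin], ...]. A call has 1 to 10 rows; each row is the pose to reach, as a shift and turn from the pose commanded when the call began, along the tool's axes at that moment; what a row does not reach only later rows make up. A row lasts 1/8 s, in which the tool goes at most 62.5 mm and 10.7 degrees, less where a joint would pass 70% of its speed; a pose out of reach is approached as far as the arm can. A call with a gripper value outside its range is refused whole. "hand" is the closure in counts, from 0 (fully open) to 255 (shut), set as the call begins (left out, the last holds). The fingers move at their own pace and stop on an object; "squeeze" is the grip in N (left out, the last holds). Time passes only in rows, so rows that repeat a pose let the fingers close. It gives the time, the measured TCP pose, the force, the opening and the grip force at its end, in the units of the state.
- robot.observe(): the state, without advancing time (a new reading comes with each control period).
- robot.read_camera(name): name is "side" or "top" or "wrist"; returns a dict with "pixels" (400x640x3 uint8, red, green, blue), "intrinsics" (3x3 intrinsics, pixels), "k1" (the pictures are not rectified: a ray, as slopes to the right and down, at radius r is drawn at 1 + k1 r^2 times it, then the intrinsics apply), "xyz" and "rotation" of the camera in the world; the wrist camera has in their place "T_tool_cam" (4x4, takes a point from camera to tool coordinates, whose origin is the TCP and whose axes are the flange's). Camera axes: x right, y up, looking along -z (the intrinsics and any distortion apply to the point x, -y, -z); pixel columns grow to the right and rows downward; lengths in m; the calibration is good to about 2 mm. A picture is of the moment at which its call begins: read the wrist's pose just before it. There is no depth.
- robot.hand_in(): hands the job in; it is judged then, once.
The state is a dict: "time": time; "qpos": joint angles; "qvel": joint speeds; "joint_efforts": joint torques, N m; "tool_pos": TCP position; "tool_rot": TCP orientation; "contact_force": force on the tool from outside, world axes, zero at the start; "torque": the same for the moment, N m; "opening": finger opening in m; "grip_force": force on a finger pad.
Only numpy, scipy, OpenCV 4.12 (cv2) and the standard library are available. Lean on these libraries where they do the work, as an engineer would, in place of code of your own. Each camera call takes 0.05 s, during which the arm holds its last target. There are 200 camera calls.

## Working session

There is one attempt and no reset: what is moved stays moved. The work goes in short steps, Python scripts to look and compute and a tool call to move; the robot and the scene stay as the last step left them, time stands still between calls to the robot, and variables do not carry over. Pictures are saved under pics/ and viewed, at most 10 in all, crops included, and the job is handed in when it is done.

Besides the shell and the picture viewer there is one more tool, called after ">>>" in YAML: its name, and indented under it one key for each argument. step_arm: Moves the arm, as the interface text tells. Its arguments: {"type":"object","properties":{"motion":{"type":"array"},"hand":{"type":"number"},"squeeze":{"type":"number"}},"required":["motion"]}

```bash
mkdir -p pics
cat > h.py <<'E'
import numpy as np, cv2
from cell import robot
def ray(c,uv):
    K=np.array(c["intrinsics"],float)
    p=cv2.undistortPoints(np.array([[uv]],float),K,np.array([c["k1"],0,0,0.]))[0,0]
    return np.array(c["rotation"])@np.array([p[0],-p[1],-1.])
def at_z(c,uv,z):
    d=ray(c,uv); o=np.array(c["xyz"]); return o+d*(z-o[2])/d[2]
def proj(c,P):
    q=np.array(c["rotation"]).T@(np.array(P)-np.array(c["xyz"])); s=np.array([q[0],-q[1]])/-q[2]
    s=s*(1+c["k1"]*(s@s)); K=np.array(c["intrinsics"]); return K[:2,:2]@s+K[:2,2]
E
python3 - <<'E'
from h import *
import pickle
for n in("top","side"):
    c=robot.read_camera(n); pickle.dump(c,open(n+".pkl","wb"))
    cv2.imwrite(f"pics/{n}0.png",c["pixels"][:,:,::-1]); print(n,c["xyz"],c["k1"])
print(robot.observe())
E
```

```text
top [0.32532996 0.01834217 1.40314847] -0.04819413885892335
side [-0.38828091  0.98039191  1.07152853] -0.07640945747569299
{'time': 0.1, 'qpos': array([ 1.08901975e+00,  3.42650701e-01,  1.52490255e+00,  1.82349489e-05,
        1.27540038e+00, -1.46015502e-01]), 'qvel': array([-6.16031874e-04, -3.88237647e-04, -1.38616294e-03, -5.72328412e-04,
        3.48083141e-03,  7.62833213e-05]), 'joint_efforts': array([ 6.81609545e-04, -4.32006204e+01, -2.44692367e+01,  7.18890270e-02,
        5.26478200e-02, -7.67601910e-05]), 'tool_pos': array([0.17280773, 0.49539378, 0.24312227]), 'tool_rot': array([-3.14024869e+00, -2.15270848e-04,  2.80582612e+00]), 'contact_force': array([ 0.62323021, -0.75724418, -0.9259077 ]), 'torque': array([-0.01747946, -0.02208212, -0.02148715]), 'grip_force': 0.0, 'opening': 0.09171617775647384}
```

View pics/top0.png

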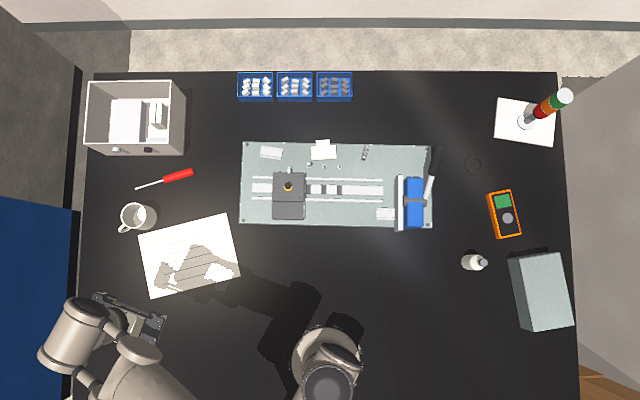

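View pics/side0.png

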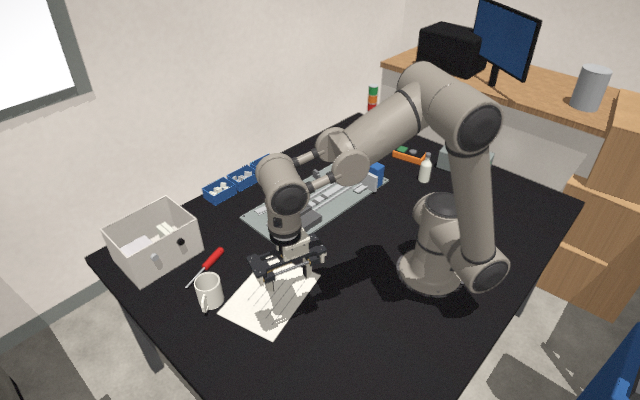

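The top view shows the gauge plate at about (240-433, 140-230), the stop at (272-305, 172-220) and the knob at (288,186). The cutter is at the right and the pin row runs near v≈165. The side view shows the arm over the left of the bench.

Run:
```python
from h import *
import pickle
c=pickle.load(open("top.pkl","rb"))
cv2.imwrite("pics/crop.png",cv2.resize(c["pixels"][132:237,235:395,::-1],None,fx=5,fy=5,interpolation=cv2.INTER_CUBIC))
for uv in [(244,141),(240,222.5),(433,150),(433,229)]: print(uv,at_z(c,uv,.012).round(4))
```

```text
Traceback (most recent call last):
  File "h.py", line 8, in at_z
    d=ray(c,uv); o=np.array(c["xyz"]); return o+d*(z-o[2])/d[2]
                                                           ~^^^
IndexError: invalid index to scalar variable.
```

View pics/crop.png

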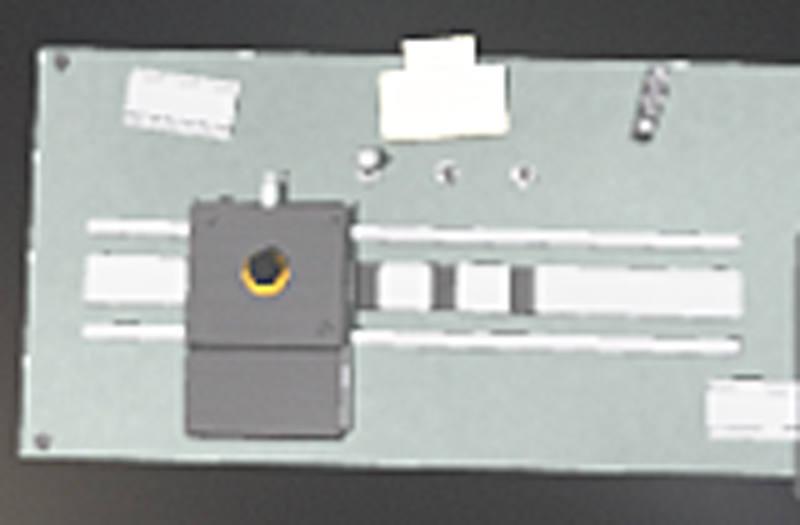

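```bash
sed -i 's/return np.array(c\["rotation"\])@np.array(\[p\[0\],-p\[1\],-1.\])/return np.array(c["rotation"])@np.array([p[0],-p[1],-1.]).ravel()/' h.py
python3 - <<'E'
from h import *
import pickle
from scipy.optimize import least_squares
c=pickle.load(open("top.pkl","rb"))
print(np.shape(c["rotation"]),c["intrinsics"],c["rotation"])
E
sed -i 's/o=np.array(c\["xyz"\])/o=np.array(c["xyz"],float)/' h.py
cat > fit.py <<'E'
from h import *
import pickle
from scipy.optimize import least_squares
from scipy.spatial.transform import Rotation as Ro
c=pickle.load(open("top.pkl","rb"))
if np.size(c["rotation"])==3: c["rotation"]=Ro.from_euler("xyz",c["rotation"]).as_matrix()
cr=lambda x,y:np.array([235+(x+.5)/5-.5,132+(y+.5)/5-.5])
obs=[((155,310,12),(39,48)),((-115,310,12),(20,457)),((0,90,22),(366,287)),((0,40,22),(443,288)),((0,-10,22),(522,290)),
((75,40,21),(447,173)),((75,-10,21),(522,175)),((75,90,58),(370,158))]
G=lambda s,p:np.array([s[0]+np.cos(s[2])*p[0]/1e3-np.sin(s[2])*p[1]/1e3,s[1]+np.sin(s[2])*p[0]/1e3+np.cos(s[2])*p[1]/1e3,p[2]/1e3])
f=lambda s:np.concatenate([proj(c,G(s,p))-cr(*q) for p,q in obs])
if __name__=="__main__":
    r=least_squares(f,[.5,0,0]); s=r.x
    print(s,(r.fun.reshape(-1,2)).round(2).tolist())
    np.save("gauge.npy",s)
    g=lambda P:(lambda d:np.array([np.cos(s[2])*d[0]+np.sin(s[2])*d[1],-np.sin(s[2])*d[0]+np.cos(s[2])*d[1]]))(P[:2]-s[:2])
    for n,q,z in [("knob",(266,265),.087),("corner farL",(192,203),.058),("farR",(352,205),.058),("pointer",(272,178),.058),("stepL",(187,346),.058)]: print(n,(g(at_z(c,cr(*q),z))*1e3).round(1))
E
python3 fit.py
```

```text
(3,) [[435.53105291   0.         316.10808314]
 [  0.         435.53105291 197.83461475]
 [  0.           0.           1.        ]] [ 0.13421639  0.00628957 -1.57036746]
[ 0.53904157 -0.03632086 -0.02426589] [[0.02, -0.04], [-0.2, 0.07], [0.04, -0.24], [0.22, -0.08], [0.0, -0.11], [-0.07, 0.06], [0.39, 0.02], [-0.39, 0.29]]
knob [  1.3 149.8]
corner farL [ 44.5 200. ]
farR [45.6 99.3]
pointer [ 61.7 150.2]
stepL [-46.2 199.6]
```

```bash
cat > go.py <<'E'
from fit import *
s=np.load("gauge.npy"); o=robot.observe()
def info():
    d=o["tool_pos"][:2]-s[:2]; c_,n=np.cos(s[2]),np.sin(s[2])
    print("gauge xy",((c_*d[0]+n*d[1])*1e3).round(1),((-n*d[0]+c_*d[1])*1e3).round(1),"z",o["tool_pos"][2].round(4),"rot",o["tool_rot"].round(4),"F",o["contact_force"].round(2),"t",o["time"])
def shift(p):
    R=Ro.from_euler("xyz",o["tool_rot"]).as_matrix()
    print(p,"units",(R.T@(G(s,p)-o["tool_pos"])/.06).round(3),"dyaw spin",round(o["tool_rot"][2]-(np.pi/2+s[2]),4))
E
python3 -c "
from go import *
info();shift((0,234,200))"
```

```text
gauge xy -379.0 522.7 z 0.2431 rot [-3.1402e+00 -2.0000e-04  2.8058e+00] F [ 0.62 -0.76 -0.93] t 0.1
(0, 234, 200) units [-7.488 -2.643  0.721] dyaw spin 1.2593
```

>>> step_arm:
  motion:
    - [[-0.75,-0.26,0.0],0.126]
    - [[-1.5,-0.53,0.0],0.252]
    - [[-2.25,-0.79,0.0],0.378]
    - [[-3.0,-1.06,0.0],0.504]
    - [[-3.75,-1.32,0.1],0.63]
    - [[-4.5,-1.59,0.2],0.756]
    - [[-5.25,-1.85,0.3],0.88]
    - [[-6.0,-2.12,0.45],1.01]
    - [[-6.75,-2.38,0.6],1.135]
    - [[-7.49,-2.64,0.72],1.26]
  hand: 255
  squeeze: 10

```text
time: 1.35
tool_pos: [0.546, 0.1969, 0.1997]
tool_rot: [-3.141, 0.0, 1.542]
contact_force: [0.2, 1.0, 0.8]
opening: 0.0009
grip_force: 0.0
```

```bash
python3 -c "
from go import *
info();shift((0,234,56));print(o['opening'])
c=robot.read_camera('wrist');cv2.imwrite('pics/w1.png',c['pixels'][:,:,::-1])"
```

```text
gauge xy 1.2 233.3 z 0.1997 rot [-3.1406e+00  1.0000e-04  1.5415e+00] F [0.19 0.96 0.77] t 1.35
(0, 234, 56) units [ 0.012 -0.018  2.396] dyaw spin -0.005
0.0009281945695013854
```

View pics/w1.png

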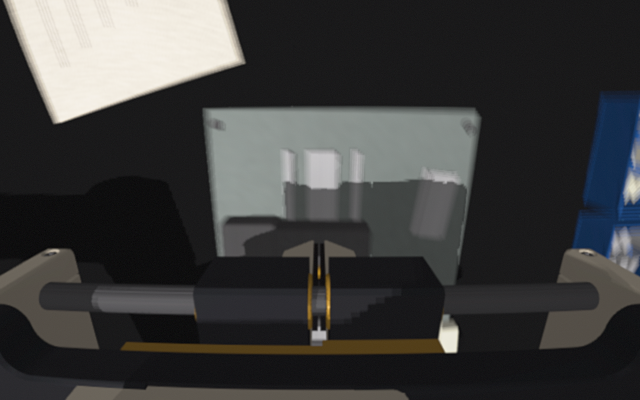

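The wrist view shows the closed fingers at (319,290), in line with the track end at (322,170). The stop's face edge is at about row 220, ahead of the fingers. Next I descend.

>>> step_arm:
  motion:
    - [[0.0,0.0,0.7],0]
    - [[0.0,0.0,1.4],0]
    - [[0.0,0.0,2.0],0]
    - [[0.0,0.0,2.4],0]
    - [[0.0,0.0,2.4],0]

```text
time: 2.02
tool_pos: [0.5435, 0.1978, 0.0545]
tool_rot: [-3.137, 0.001, 1.546]
contact_force: [0.4, 0.1, 0.3]
opening: 0.0005
grip_force: 0.0
```

```bash
python3 -c "
from go import *
info();shift((0,204,56));shift((0,155,56))"
```

```text
gauge xy -1.3 234.2 z 0.0545 rot [-3.1368e+00  1.1000e-03  1.5461e+00] F [0.36 0.05 0.33] t 2.025
(0, 204, 56) units [-0.503  0.021 -0.024] dyaw spin -0.0004
(0, 155, 56) units [-1.32   0.021 -0.024] dyaw spin -0.0004
```

>>> step_arm:
  motion:
    - [[-0.15,0,0],0]
    - [[-0.3,0,0],0]
    - [[-0.37,0,0],0]
    - [[-0.44,0,0],0]
    - [[-0.51,0,0],0]
    - [[-0.58,0,0],0]
    - [[-0.65,0,0],0]
    - [[-0.72,0,0],0]

```text
time: 3.02
tool_pos: [0.5447, 0.1555, 0.0577]
tool_rot: [3.139, -0.002, 1.546]
contact_force: [0.2, 4.9, 5.4]
opening: 0.0003
grip_force: 2.7
```

>>> step_arm:
  motion:
    - [[-0.07,0,0],0]
    - [[-0.14,0,0],0]
    - [[-0.21,0,0],0]
    - [[-0.28,0,0],0]
    - [[-0.34,0,0],0]
    - [[-0.38,0,0],0]
    - [[-0.4,0,0],0]

```text
time: 3.9
tool_pos: [0.544, 0.1311, 0.0571]
tool_rot: [3.14, -0.001, 1.546]
contact_force: [0.7, 4.6, 3.2]
opening: -0.0
grip_force: 2.3
```

```bash
python3 -c "
from go import *
info();shift((0,155,56))
c=robot.read_camera('top');cv2.imwrite('pics/t2.png',cv2.resize(c['pixels'][132:237,235:395,::-1],None,fx=5,fy=5,interpolation=cv2.INTER_CUBIC))"
```

```text
gauge xy 0.9 167.5 z 0.0571 rot [ 3.1399e+00 -7.0000e-04  1.5457e+00] F [0.72 4.6  3.25] t 3.9
(0, 155, 56) units [-0.208 -0.015  0.019] dyaw spin -0.0009
```

View pics/t2.png

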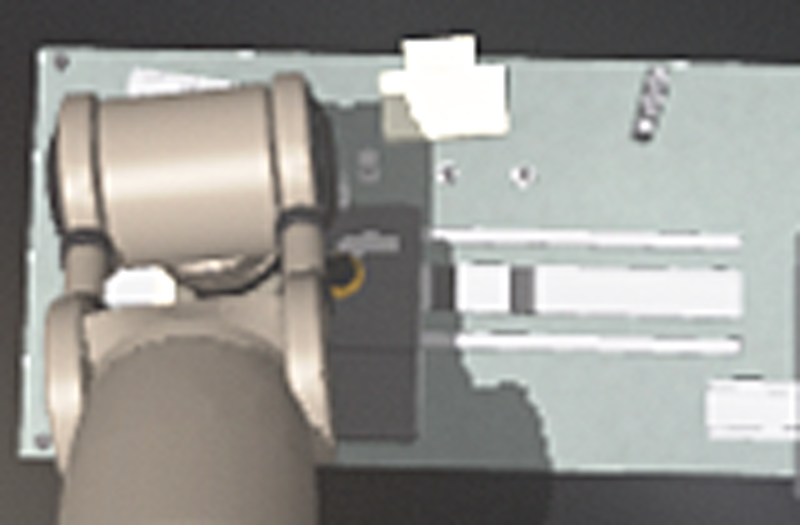

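The stop's front edge is now at crop x≈417, so its centre is at gauge y≈108. About 14 mm of push remains before it should drop in, so I go on slowly.

>>> step_arm:
  motion:
    - [[-0.04,0,0],0]
    - [[-0.08,0,0],0]
    - [[-0.12,0,0],0]
    - [[-0.15,0,0],0]
    - [[-0.17,0,0],0]
    - [[-0.17,0,0],0]

```text
time: 4.7
tool_pos: [0.5429, 0.1203, 0.0563]
tool_rot: [-3.141, 0.0, 1.546]
contact_force: [0.1, -1.2, 1.1]
opening: 0.0005
grip_force: 0.0
```

>>> step_arm:
  motion:
    - [[-0.02,0,0],0]
    - [[-0.02,0,0],0]

```text
time: 4.95
tool_pos: [0.5431, 0.1194, 0.0565]
tool_rot: [-3.142, 0.0, 1.546]
contact_force: [-0.7, 0.4, -1.4]
opening: 0.0006
grip_force: 0.0
```

>>> step_arm:
  motion:
    - [[-0.02,0,0],0]
    - [[-0.02,0,0],0]

```text
time: 5.2
tool_pos: [0.5431, 0.1182, 0.0565]
tool_rot: [3.142, -0.0, 1.546]
contact_force: [-0.8, -0.5, -0.0]
opening: 0.0002
grip_force: 0.0
```

The push force has dropped to nothing, which means the plunger fell in. I back off and look.

>>> step_arm:
  motion:
    - [[0.3,0,0],0]
    - [[0.8,0,0],0]
    - [[1.2,0,0],0]
    - [[1.2,0,-0.8],0]
    - [[1.4,0,-1.6],0]
    - [[2.2,0,-2.4],0]
    - [[3.1,0,-3.0],0]
    - [[4.0,0,-3.0],0]
    - [[4.4,0,-3.0],0]
    - [[4.4,0,-3.0],0]

```text
time: 6.45
tool_pos: [0.5484, 0.385, 0.2359]
tool_rot: [-3.141, -0.0, 1.549]
contact_force: [0.4, 0.6, -0.7]
opening: 0.0005
grip_force: 0.0
```

```bash
python3 -c "
from go import *
info()
c=robot.read_camera('top');cv2.imwrite('pics/t3.png',cv2.resize(c['pixels'][132:237,235:395,::-1],None,fx=5,fy=5,interpolation=cv2.INTER_CUBIC))"
```

```text
gauge xy -0.9 421.4 z 0.2359 rot [-3.1410e+00 -1.0000e-04  1.5494e+00] F [ 0.45  0.64 -0.65] t 6.45
```

View pics/t3.png

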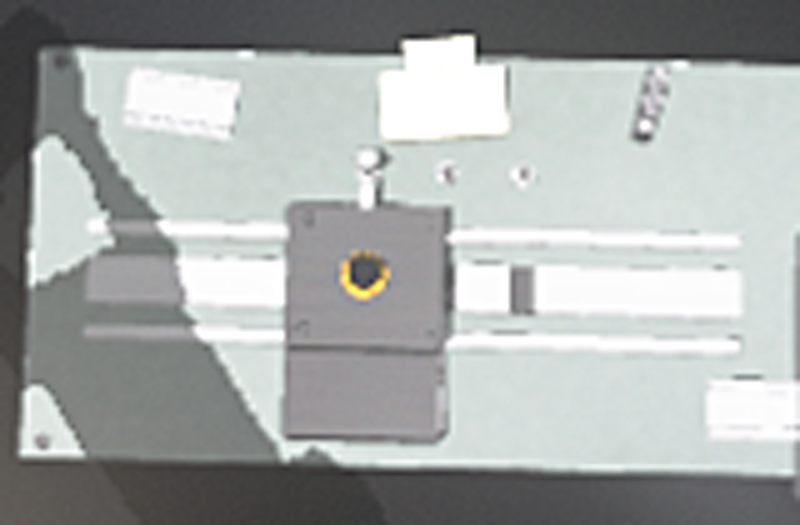

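The pointer at (368,190) stands beside the pin at (370,158). The stop's left edge at x≈288 puts its centre at gauge y≈90, in the notch. The bystanders on the gauge plate haven't moved and the robot is clear.

```bash
python3 -c "
from cell import robot
print(robot.hand_in())"
```

```text
the job is handed in; nothing more can be done
None
```

The stop is in the first notch, beside the tall pin: the push force dropped to nothing there, and the last picture shows the pointer within about 1 mm of the pin. The robot is clear and the job is handed in; no verdict came back.

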